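# Wedge a maple block tight in the bench jig

### The job

Make the maple block fast in the clamping jig for drilling. First slide the block along the back fence until it is against the end stop, then lay the loose wooden wedge flat in the tapered slot between block and cheek, thin end first, and tap its thick end again and again until it is jammed tight: a firm push of about 14 N no longer moves it on. Do not pound it (pushes well past 20 N bruise the block), leave it locked by itself, and leave the tack jar, speed square and pliers alone.

Things in the scene. Friction and masses are not known exactly. Their poses are not given: they have to be found in the camera images.
- jig: Clamping jig screwed to the bench. Origin on the bench top; x = the way block and wedge are driven, y = across, from fence to cheek, z up. Plywood base, top at z = 12 mm, x -125 to 105, y -95 to 85. On it, 34 mm high: back fence, face at y = -55, x -20 to 60; end stop, face at x = 60, y -75 to -15 (short of the slot: the wedge passes it); cheek, x -20 to 60. x below -20 is open.
- block_home (a point): Fixed point of the jig (x 20, y -30, z 29 mm): where the block's centre lies when the block is against end stop and fence. The block's slot side is then at jig y = -5.
- slot_mouth (a point): Fixed point of the jig on the base top (x -20, y 10, z 12 mm) in the mouth of the tapered slot between the seated block (y = -5) and the cheek, whose face slopes 1:6 so that the slot narrows towards +x. The cheek is bolted down anew for each job: the slot is 29 to 33.3 mm wide at the mouth, 13.3 mm less at its exit (x = 60); the exact width is not given.
- slot_exit (a point): Fixed point of the jig on the base top (x 60, y 4, z 12 mm), in the slot's narrow end. The cheek is rubber-backed (gives 1 mm per 25 N along jig y). The wedge locks with its tip somewhere at jig x = 80 to 115 mm, depending on the slot: it must be felt. A crooked wedge can bind 15 mm early; further taps straighten it and walk it on. Once it bears squarely a push meets 3 to 8 N more per mm.
- block_center (a point): Centre (half-way up) of the loose maple block, 80 mm (x) x 50 mm (y) x 34 mm high, two small dowel holes on top, about 0.1 kg. At the start it lies on the jig's base, axes along the jig's, 1 to 4 mm off the fence and 20 to 30 mm short of the end stop, its end sticking out of the slot's mouth.
- wedge_center (a point): Centre (half-way up and along) of the loose wedge lying flat on the bench: 160 mm long, 28 high, 12 thick at the thin end (own x = +80), 38.7 at the thick end, 25.3 at the centre; 85 g. x points to the thin end, z up. Side y = -12.7 mm is straight (to the block), the +y side slopes 1:6 (to the cheek). Friction 0.6: it holds itself once tight, 25 mm or more still out of the mouth.
- wedge_tip (a point): Middle of the wedge's thin end face (wedge x = 80, y = -6.7 mm from its centre, half-way up). Axes as those of the wedge.
- tack_jar: Bystander: blue plastic tack jar with white cap, 60 mm across, 75 mm high. Origin under its centre.
- square: Bystander: orange plastic speed square lying flat, triangle of about 120 mm, 20 mm high at its lip. Origin under its middle.
- pliers: Bystander: slip-joint pliers lying flat, 150 mm long, 16 mm high. Origin under the pivot.

How it is judged:
By the outcome, as a careful person would: the job done as asked, in the order asked, and still so for the second after the job is handed in, with the robot touching nothing.
It also fails if it takes over 70 s, if anything falls off the work surface, if the arm or the gripper's body presses on something with over 40 N, if the wrist force passes 120 N, or if a joint passes its speed limit or range.

### The arm

A 6-joint arm with a two-finger parallel gripper is mounted at the origin on the work surface. World frame = base frame: x ahead of the robot, y to its left, z up, the work surface at z = 0. Lengths are in m, angles in rad, forces in N, time in s.
With the tool pointing down it reaches from about 0.275 to 1 m from the base axis. Payload 8.4 kg.
Tool frame: the origin (TCP) lies between the finger pads; the fingertips stand 11 mm ahead of it and the grasp point (between the pads) lies 8 mm behind it; z points along the fingers, y is the direction in which the jaws open and shut (so a half turn about z gives the same grasp; the last joint's range is limited). The gripper opens to 85 mm and grips with 20 to 120 N. Pads are 22 mm wide; open, the fingers measure 114 mm over their backs; the gripper's body (76 mm by 85 mm) begins 54 mm behind the grasp point. The pads swing forward as they close: fully open they stand 13 mm farther back than shut.
Start: joints at [-0.002, 0.353, 1.633, -0, 1.155, -0.002], TCP at [0.625, -0, 0.242] pointing down, gripper open.
Joint ranges: [-2.63, 2.63], [-0.92, 2.1], [0.06, 2.66], [-1.3, 4.44], [0, 2.69], [-3.02, 3.02]. Speed limits (rad/s): [2.22, 2.22, 2.79, 3.14, 3.14, 3.14].

### API

Orientations are given as a 3x3 rotation matrix whose columns are the frame's x, y, z axes.
In Python, from bench import ctrl gives the robot as it stands. Calls block until the motion is done:
- ctrl.movep(position, orientation): joint-space move of the TCP to a pose.
- ctrl.movel(position, v=0.15, rotation=None, max_force=None): straight line of the TCP; rotation=None keeps the orientation; v is the mean speed in m/s. With max_force (N) it stops when the force on the tool has changed by that much, and returns True; else False.
- ctrl.set_joints(angles): joint-space move.
- ctrl.gripper_to(opening, strength=None): finger opening in m; strength is the grip in N (None keeps the last); returns when the fingers have stopped.
- ctrl.dwell(seconds).
- ctrl.inverse_kinematics(position, orientation): joint angles nearest the present ones, or None.
- ctrl.get_obs(): the state.
- ctrl.get_image(name): name is "scene" or "side" or "wrist"; returns the picture (420x560x3 uint8, red, green, blue); there is no depth.
- ctrl.camera_info(name): a dict with "intrinsics" (3x3 intrinsics, pixels), "eye" and "rotation" of the camera in the world; the wrist camera has in their place "tool_from_camera" (4x4, takes a point from camera to tool coordinates, whose origin is the TCP and whose axes are the flange's). Camera axes: x right, y down, z forward; pixel columns grow to the right and rows downward; lengths in m; the calibration is good to about 2 mm. A picture is of the moment at which its call begins: read the wrist's pose just before it. camera_info takes no time and is no camera call.
A pose or a line that the arm cannot do raises ctrl.PlanningError and nothing moves.
- ctrl.hand_in(): hands the job in, once; it reports no verdict.
Trained networks look in the newest picture that a camera, given by its name, has taken for a name from the list of things; names that differ only in an ending like _2 or _b are one class to them, and where a whole thing is asked for, a point or a joint stands for the part that bears it (a point fixed in the world has none). Each returns a list of dicts, best first, with "p" (0 to 1); they miss things now and then, are a little off and sometimes report something else, mostly with a low value. They report only what shows in the picture. A call takes as long as a camera call.
- ctrl.recognise(label, camera): "bbox" ([left, top, right, bottom] in pixels, round what is visible of it).
- ctrl.pinpoint(label, camera): "centre" ([row, column] in pixels: a listed point, or the origin of a listed thing).
The state is a dict: "t": time; "qpos": joint angles; "qd": joint speeds; "joint_efforts": joint torques, N m; "tcp_pos": TCP position; "tcp_rot": TCP orientation; "ft_force": force on the tool from outside, world axes, zero at the start; "wrist_torque": the same for the moment, N m; "opening": finger opening in m.
Only numpy, scipy, OpenCV 4.12 (cv2) and the standard library are available. Lean on these libraries where they do the work, as an engineer would, in place of code of your own. Each camera call takes 0.05 s, during which the arm holds its last target. There are 200 camera calls.

## Working session

There is one attempt and no reset: what is moved stays moved. The work goes in short steps, each a Python script; the robot and the scene stay as the last script left them, time stands still between calls to the robot, and variables do not carry over. Pictures are saved under pics/ and viewed, about 8 in all and at most 12, crops included, and the job is handed in when it is done.

```bash
mkdir -p pics; ls; cat > h.py <<'E'
import numpy as np, cv2
from bench import ctrl
def save(cam,fn):
    im=ctrl.get_image(cam); cv2.imwrite('pics/'+fn,im[:,:,::-1]); return im
def cam(name,obs=None):
    c=ctrl.camera_info(name); K=np.array(c['intrinsics'])
    if 'eye' in c: return K,np.array(c['eye']),np.array(c['rotation'])
    T=np.array(c['tool_from_camera']); R=np.array(obs['tcp_rot']); p=np.array(obs['tcp_pos'])
    return K,p+R@T[:3,3],R@T[:3,:3]
def ray(name,rc,z,obs=None):
    K,e,R=cam(name,obs); d=R@np.linalg.solve(K,[rc[1],rc[0],1.]); return e+d*(z-e[2])/d[2]
def proj(name,P,obs=None):
    K,e,R=cam(name,obs); q=K@(R.T@(np.asarray(P)-e)); return q[:2]/q[2]
Z={'jig':0,'block_home':.029,'slot_mouth':.012,'slot_exit':.012,'block_center':.029,'wedge_center':.014,'wedge_tip':.014,'tack_jar':0,'square':0,'pliers':0}
def find(name,labels=Z,obs=None):
    for l in labels:
        for r in ctrl.pinpoint(l,name)[:2]:
            print(name,l,round(r['p'],2),np.round(r['centre'],1),np.round(ray(name,r['centre'],Z[l],obs),4))
E
python3 - <<'E'
from h import *
a=save('scene','s0.png'); b=save('side','d0.png')
cv2.imwrite('pics/both.png',cv2.resize(np.vstack([a,b]),None,fx=.71,fy=.71)[:,:,::-1])
find('scene'); find('side')
for n in('scene','side'): print(cam(n))
print(ctrl.camera_info('wrist'),ctrl.get_obs()['t'])
E
```

```text
pics
scene jig 0.89 [220.5 290.7] [0.5622 0.0883 0.    ]
scene block_home 0.81 [217.7 309.5] [0.6113 0.0968 0.029 ]
scene block_home 0.72 [333.8 240.2] [ 0.7658 -0.2009  0.029 ]
scene slot_mouth 0.58 [222.2 283.9] [0.5704 0.0602 0.012 ]
scene slot_mouth 0.56 [220.9 290.8] [0.5763 0.0752 0.012 ]
scene slot_exit 0.67 [206.6 308.9] [0.5597 0.1474 0.012 ]
scene block_center 0.61 [216.4 301.9] [0.5971 0.0878 0.029 ]
scene wedge_center 0.6 [303.3 100.8] [ 0.5553 -0.3318  0.014 ]
scene wedge_tip 0.83 [296.4 149.4] [ 0.5923 -0.2637  0.014 ]
scene wedge_tip 0.41 [222.1 282.3] [0.57   0.0558 0.014 ]
scene tack_jar 0.61 [331.6 242.2] [ 0.7439 -0.1823  0.    ]
scene square 0.77 [159.2 341. ] [0.4201 0.4193 0.    ]
scene square 0.38 [206.5 308.4] [0.5454 0.1608 0.    ]
scene pliers 0.78 [190.5 415.4] [0.6663 0.4253 0.    ]
side jig 0.8 [246.1 267.3] [0.5663 0.1003 0.    ]
side block_home 0.67 [239.  250.3] [0.6031 0.1125 0.029 ]
side slot_mouth 0.62 [231.5 270.3] [0.5681 0.0638 0.012 ]
side slot_exit 0.56 [261.  263.5] [0.5606 0.155  0.012 ]
side block_center 0.82 [228.  253.8] [0.6049 0.0771 0.0
[... 884 characters left out ...]
312, 0.7545691 ]), array([[-0.97052561, -0.16410278,  0.17649453],
       [-0.24081474,  0.68891314, -0.68367166],
       [-0.00939698, -0.70602334, -0.70812622]]))
{'intrinsics': array([[304.72245752,   0.        , 276.13520204],
       [  0.        , 304.72245752, 210.516225  ],
       [  0.        ,   0.        ,   1.        ]]), 'tool_from_camera': array([[-1.03075954e-03, -9.52311240e-01, -3.05126598e-01,
         7.85836611e-02],
       [ 9.99999201e-01, -7.58288332e-04, -1.01148905e-03,
        -2.01348396e-04],
       [ 7.31878456e-04, -3.05127396e-01,  9.52311260e-01,
        -1.31731975e-01],
       [ 0.00000000e+00,  0.00000000e+00,  0.00000000e+00,
         1.00000000e+00]])} 1.1
```

View pics/s0.png

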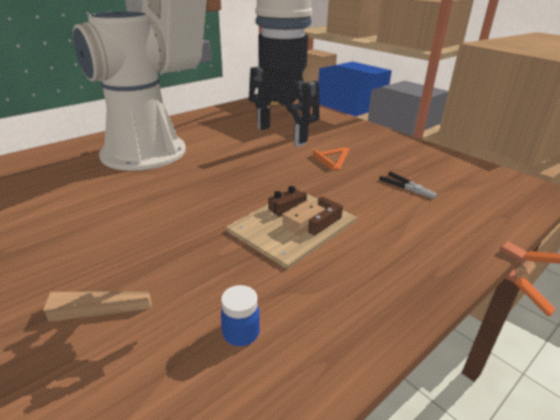

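View pics/d0.png

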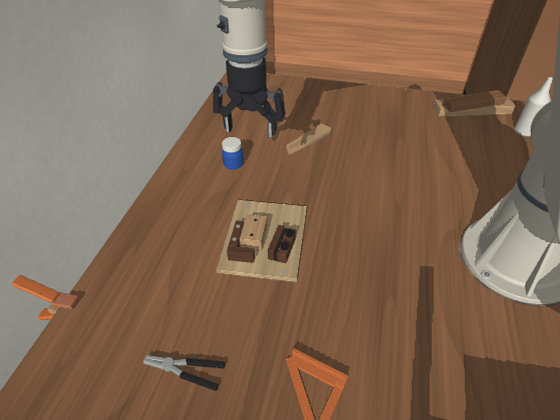

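The scene picture shows the jig near pixel (290,220), the wedge at (100,303) and the jar at (240,315). The side picture agrees with it: jig at (265,240), wedge at (309,138). Next I look from close up with the wrist camera.

```bash
cat > a.py <<'E'
from h import *
o=ctrl.get_obs(); R=np.array(o['tcp_rot']); print(np.round(R,3))
import scipy.spatial.transform as st
ims=[]
for i,(p,labs) in enumerate([((.575,.09),['jig','block_home','slot_mouth','slot_exit','block_center']),((.56,-.32),['wedge_center','wedge_tip'])]):
    t=np.array([*p,.16])+R[:,0]*.015
    ctrl.movep(t,R); ctrl.dwell(.2)
    o=ctrl.get_obs(); ims.append(save('wrist',f'w{i}.png'))
    print(np.round(o['tcp_pos'],4),o['t'])
    find('wrist',labs,o)
    np.savez(f'o{i}.npz',p=o['tcp_pos'],R=o['tcp_rot'])
E
python3 a.py
```

```text
[[-0.  1.  0.]
 [ 1.  0.  0.]
 [ 0.  0. -1.]]
[0.5763 0.1042 0.1611] 1.925
wrist jig 0.92 [214.3 270.2] [0.5701 0.085  0.    ]
wrist slot_mouth 0.96 [235.4 263. ] [0.563  0.0669 0.012 ]
wrist slot_exit 0.88 [155.6 259.2] [0.5608 0.1456 0.012 ]
wrist block_center 0.9 [219.8 300.8] [0.5988 0.0893 0.029 ]
[ 0.5605 -0.304   0.1601] 3.9417
wrist wedge_center 0.94 [229.5 269.1] [ 0.5531 -0.3339  0.014 ]
wrist wedge_tip 0.59 [158.  320.5] [ 0.6002 -0.2644  0.014 ]
```

View pics/w0.png

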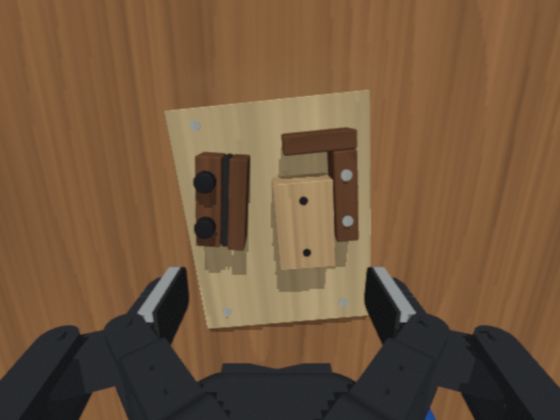

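View pics/w1.png

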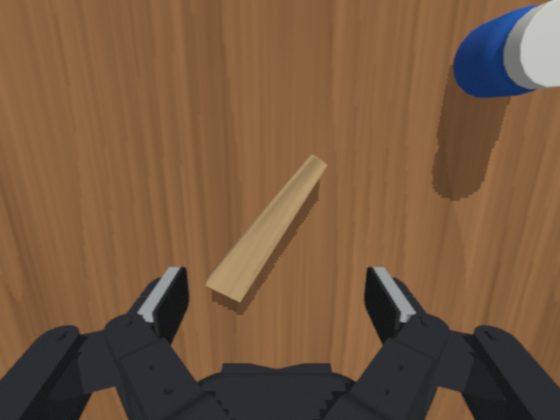

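w0 shows the jig base corners at about (166,110), (369,90), (371,316) and (208,328), with the block at (303,225), short of the end stop. w1 shows the wedge running from its thick end at (207–241, 285–302) to its thin end at (314–327, 155–165). I'll fit both poses to these corners.

```bash
cat > b.py <<'E'
from h import *
from scipy.optimize import least_squares
def fit(i,obj,pix,x0):
    f=np.load(f'o{i}.npz'); o=dict(tcp_pos=f['p'],tcp_rot=f['R'])
    def P(v,q):
        c,s=np.cos(v[2]),np.sin(v[2]); return np.array([v[0]+c*q[0]-s*q[1],v[1]+s*q[0]+c*q[1],q[2]])
    res=lambda v:np.concatenate([proj('wrist',P(v,np.array(q)/1e3),o)-p for q,p in zip(obj,pix)])
    r=least_squares(res,x0,loss='soft_l1',x_scale=[.01,.01,.1]); print(np.round(r.x,4),np.degrees(r.x[2]),np.round(r.fun,1)); return r.x,lambda q:proj('wrist',P(r.x,np.array(q)/1e3),o)
def poly(im,f,pts,c): cv2.polylines(im,[np.int32(np.round([2*f(q) for q in pts]))],True,c,1)
# jig
base=[(105,85,12),(105,-95,12),(-125,-95,12),(-125,85,12)]
j,fj=fit(0,base+[(-20,-55,46),(60,-15,46)],[(166,110),(369,90),(371,316),(208,328),(334,241),(284,154)],[.57,.085,1.6])
w0=[(80,-.7,28),(80,-12.7,28),(-80,-12.7,28),(-80,26,28)]
# block
b,fb=fit(0,[(40,25,46),(40,-25,46),(-40,-25,46),(-40,25,46)],[(273,179),(331,176),(334,266),(281,270)],[.6,.09,1.6])
w,fw=fit(1,w0,[(314,155),(327,165),(241,302),(207,285)],[.553,-.333,1.0])
c,s=np.cos(j[2]),np.sin(j[2]); print('block in jig',np.array([[c,s],[-s,c]])@(b[:2]-j[:2]))
A=cv2.resize(cv2.imread('pics/w0.png'),None,fx=2,fy=2); B=cv2.resize(cv2.imread('pics/w1.png'),None,fx=2,fy=2)
poly(A,fj,base,(0,255,0)); poly(A,fj,[(60,-75,46),(60,-15,46),(-20,-55,46)],(255,0,0)); poly(A,fb,[(40,25,46),(40,-25,46),(-40,-25,46),(-40,25,46)],(0,0,255)); poly(B,fw,w0,(0,255,0))
cv2.imwrite('pics/fit.png',np.hstack([A[160:680,310:770],B[280:800,390:680][:520]]))
E
python3 b.py
```

```text
[0.5728 0.0889 1.6632] 95.29618619241042 [-1.8 -0.3  1.9 -1.1 -0.1 -1.  -0.8  0.2  2.8  1.4 -0.4  1.6]
[0.6009 0.0908 1.6493] 94.49898829055536 [-1.   2.6  1.7  0.8  0.8 -2.  -1.5 -1.9]
[ 0.5533 -0.3304  1.0575] 60.58972370616377 [ 0.7  1.5 -0.5 -1.7  0.3 -0.2 -0.5  0.2]
block in jig [-0.00068896 -0.02807946]
```

View pics/fit.png

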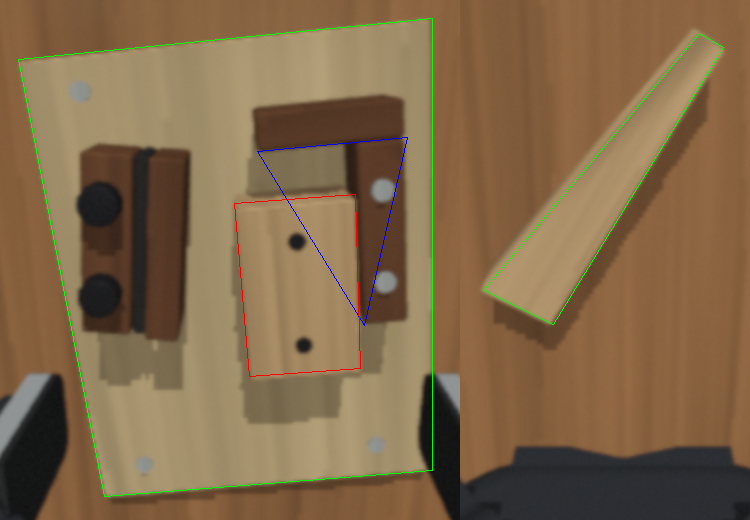

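The fits are good. The block lies about 2 mm off the fence and 21 mm short of the stop. I'll push the block home with the fingers closed.

```bash
cat >> h.py <<'E'
JP=np.array([.5728,.0889]); JA=1.6632
def rot(yaw):
    c,s=np.cos(yaw),np.sin(yaw); return np.array([[c,s,0],[s,-c,0],[0,0,-1.]])   # tool x at yaw, z down
def J(x,y,z): # jig mm -> world m
    c,s=np.cos(JA),np.sin(JA); return np.array([JP[0]+(c*x-s*y)/1e3,JP[1]+(s*x+c*y)/1e3,z/1e3])
def inJ(p):
    c,s=np.cos(JA),np.sin(JA); d=np.array(p[:2])-JP; return np.round(np.array([c*d[0]+s*d[1],-s*d[0]+c*d[1],p[2]])*1e3,2)
def st(msg=''):
    o=ctrl.get_obs(); f=o['ft_force']; c,s=np.cos(JA),np.sin(JA)
    print(msg,'t',round(o['t'],2),'jig',inJ(o['tcp_pos']),'F jig',np.round([c*f[0]+s*f[1],-s*f[0]+c*f[1],f[2]],1),'open',round(o['opening'],4)); return o
E
python3 - <<'E'
from h import *
R=rot(JA)
ctrl.gripper_to(0,40)
ctrl.movep(J(-70,-28,110),R); ctrl.movel(J(-70,-28,33),v=.15,max_force=15); st('down')
ctrl.movel(J(-56,-28,33),v=.08,max_force=8);st()
h=ctrl.movel(J(18,-33,33),v=.04,max_force=8); st(f'push x {h}')
ctrl.movel(J(-45,-30,33),v=.15); ctrl.movel(J(-45,-30,80))
# press against the fence from the slot, tool turned 90 deg
R2=rot(JA-np.pi/2)
ctrl.movep(J(-4,10,90),R2); h=ctrl.movel(J(-4,10,35),v=.08,max_force=6); st(f'slot down {h}')
h=ctrl.movel(J(-4,0,35),v=.03,max_force=8); st(f'push y {h}')
ctrl.movel(J(-4,9,35),v=.1); ctrl.movel(J(-4,9,100),v=.2)
ctrl.movep(J(-55,-30,80),R); ctrl.movel(J(-55,-30,33),v=.15)
h=ctrl.movel(J(-5,-30,33),v=.03,max_force=8); st(f'push x2 {h}')
ctrl.movel(J(-55,-30,33)); ctrl.movel(J(-80,-30,110),v=.2)
t=J(0,0,160)+R[:,0]*.015; ctrl.movep(t,R); o=ctrl.get_obs(); save('wrist','w2.png'); find('wrist',['block_center'],o); st()
np.savez('o2.npz',p=o['tcp_pos'],R=o['tcp_rot'])
E
```

```text
down t 6.79 jig [-70.49 -28.44  33.44] F jig [-0.3  0.   0.6] open -0.0006
 t 7.12 jig [-55.22 -28.45  33.75] F jig [-0.4  0.3  0.3] open -0.0002
push x True t 7.97 jig [-31.61 -29.8   32.87] F jig [-3.4 -0.   3.6] open -0.0002
slot down False t 10.99 jig [-3.97  9.78 35.12] F jig [-0.1  0.5  0.4] open 0.0
push y True t 11.26 jig [-4.03  6.41 34.91] F jig [0.2 0.1 0.6] open -0.0002
push x2 True t 14.82 jig [-31.61 -29.82  32.79] F jig [-3.1  0.   3.1] open -0.0001
wrist block_center 0.82 [199.8 307.6] [0.5974 0.1122 0.029 ]
wrist block_center 0.16 [157.1 274.2] [0.5643 0.1471 0.029 ]
 t 16.32 jig [ 14.82   0.59 158.68] F jig [-0.   0.3  0.2] open -0.0002
```

View pics/w2.png

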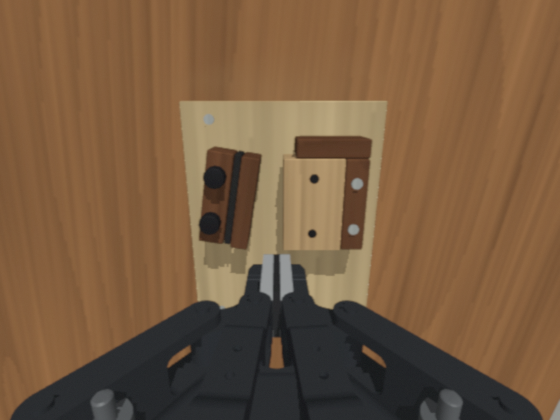

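The block is seated: the contacts are at x = −20.6 and y = −4.6 mm (nominal −20 and −5), and w2 shows it against both the stop and the fence. Next I pick up the wedge.

```bash
python3 - <<'E'
from h import *
wp=np.array([.5533,-.3304]); a=1.0575; c,s=np.cos(a),np.sin(a)
W=lambda x,y,z: np.array([wp[0]+(c*x-s*y)/1e3,wp[1]+(s*x+c*y)/1e3,z/1e3])
R=rot(a)
ctrl.movep(W(-45,4.6,100),R); ctrl.gripper_to(.065,50)
h=ctrl.movel(W(-45,4.6,15),v=.12,max_force=12); st(f'down {h}')
ctrl.gripper_to(0,50); o=st('grip')
ctrl.movel(np.array(o['tcp_pos'])+[0,0,.1],v=.15); st('lift')
RJ=rot(JA); y=-3+o['opening']*500
ctrl.movep(J(-20-80-45,y,120),RJ); ctrl.dwell(.2)
o=ctrl.get_obs(); save('wrist','w3.png'); find('wrist',['wedge_tip'],o); st('over'); np.savez('o3.npz',p=o['tcp_pos'],R=o['tcp_rot'])
E
```

```text
down False t 19.55 jig [-450.42   87.13   15.52] F jig [-0.3  0.5 -0.3] open 0.065
grip t 19.94 jig [-450.81   86.61   16.17] F jig [-0.1 -1.1  6.5] open 0.0327
lift t 20.77 jig [-450.3    87.21  115.27] F jig [-0.8 -0.5 -0.9] open 0.0331
wrist wedge_tip 0.22 [340.5 434.9] [ 0.7339 -0.1709  0.014 ]
over t 22.27 jig [-145.82   13.37  119.98] F jig [-0.7  0.7 -1.5] open 0.0328
```

View pics/w3.png

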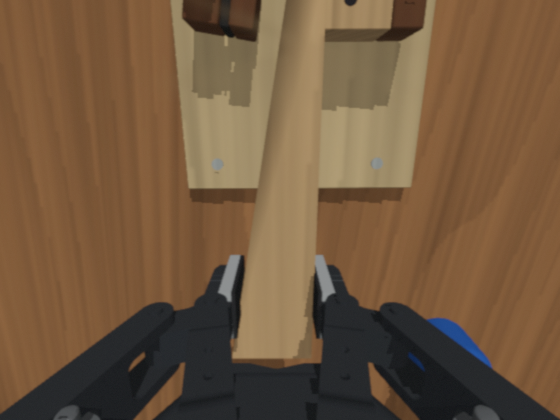

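w3 shows the wedge held level, with its straight side running from about (318,190) to (326,30). I'll compute its yaw in the grip.

```bash
python3 - <<'E'
from h import *
f=np.load('o3.npz'); o=dict(tcp_pos=f['p'],tcp_rot=f['R'])
im=cv2.imread('pics/w3.png'); 
cv2.imwrite('pics/w3c.png',cv2.resize(im[0:250,200:400],None,fx=3,fy=2.4))
hsv=cv2.cvtColor(im,cv2.COLOR_BGR2HSV)
for r in (40,70,100,130,160,190,220): 
    g=cv2.GaussianBlur(im,(3,3),0)[r].astype(int); d=np.abs(g[2:]-g[:-2]).sum(1)
    R_=300+np.argmax(d[300:345])+1; L=240+np.argmax(d[240:300])+1
    print(r,L,R_,inJ(ray('wrist',(r,L),.132,o))[:2],inJ(ray('wrist',(r,R_),.132,o))[:2])
for p in((357,305),(357,233)): print(inJ(ray('wrist',p,.132,o)))
E
```

```text
40 256 324 [-43.26  20.42] [-43.33  -3.35]
70 275 322 [-52.88  13.82] [-52.93  -3.07]
100 250 321 [-62.99  23.1 ] [-63.07  -3.13]
130 266 320 [-73.74  17.33] [-73.8  -3.2]
160 261 319 [-85.1   19.43] [-85.17  -3.28]
190 257 318 [-97.17  21.27] [-97.24  -3.36]
220 253 316 [-110.01   23.22] [-110.08   -3.02]
[-180.9    -0.28  132.  ]
[-180.82   34.82  132.  ]
```

View pics/w3c.png

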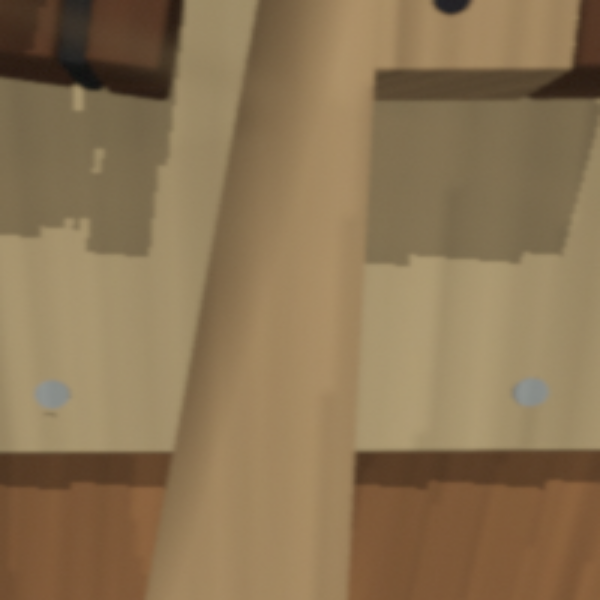

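The straight side is parallel to the jig at y ≈ −3.2 mm, and the tip is at x ≈ −20. I'll lower the wedge, slide it in with a force limit, release it and look.

```bash
python3 - <<'E'
from h import *
R=rot(JA); y=13.2
ctrl.movel(J(-140,y,60),v=.2)
h=ctrl.movel(J(-140,y,29),v=.06,max_force=4); st(f'down {h}')
z=29.5 if not h else inJ(ctrl.get_obs()['tcp_pos'])[2]+.5
h=ctrl.movel(J(-62,y-.5,z),v=.07,max_force=6); st(f'slide {h}')
ctrl.gripper_to(.06); st('open')
ctrl.movel(J(-62,y,70),v=.15); ctrl.movel(J(-140,14,110),v=.25)
ctrl.gripper_to(0,40); st()
t=J(-20,5,150)+R[:,0]*.015; ctrl.movep(t,R); ctrl.dwell(.1); o=ctrl.get_obs(); save('wrist','w4.png'); st()
np.savez('o4.npz',p=o['tcp_pos'],R=o['tcp_rot'])
E
```

```text
down True t 23.27 jig [-140.07   13.64   27.92] F jig [-1.5  0.5  4.8] open 0.0328
slide False t 24.54 jig [-62.08  12.94  28.24] F jig [ 1.4 -0.4  0.5] open 0.0328
open t 24.92 jig [-62.15  12.72  28.41] F jig [ 0.2 -0.  -0.5] open 0.0601
 t 26.44 jig [-139.83   13.99  109.96] F jig [-0.2 -0.7  0.4] open 0.0002
 t 27.21 jig [ -5.98   5.29 149.59] F jig [ 0.4  1.1 -0.4] open 0.0001
```

View pics/w4.png

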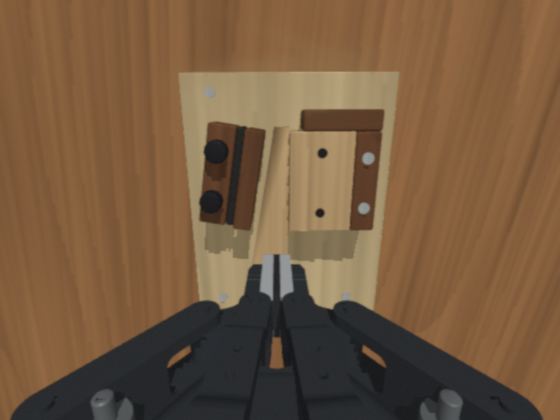

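The wedge lies in the slot with its tip at about (281,128), x ≈ 63, flat and close to the block. Now the tapping.

```bash
python3 - <<'E'
from h import *
R=rot(JA); y,z=12,28
ctrl.movep(J(-124,y,90),R); ctrl.movel(J(-124,y,z),v=.15,max_force=10); st('down')
h=ctrl.movel(J(-60,y,z),v=.04,max_force=5); o=st(f'first {h}')
x=inJ(o['tcp_pos'])[0]; last=x
for i in range(6):
    ctrl.movel(J(x-4,y,z),v=.06)
    h=ctrl.movel(J(x+8,y,z),v=.02,max_force=12); o=st(f'tap {i} {h}'); x=inJ(o['tcp_pos'])[0]
E
```

```text
down t 28.37 jig [-123.48   11.46   28.54] F jig [-0.1 -1.3 -0.3] open -0.0002
first True t 29.57 jig [-70.72  11.54  27.89] F jig [ 1.   0.3 -0.8] open -0.0001
tap 0 True t 30.25 jig [-68.18  12.23  27.74] F jig [-1.1 -0.2  0.5] open -0.0003
tap 1 True t 30.88 jig [-67.59  12.16  27.81] F jig [-1.3 -0.1  1.4] open 0.0003
tap 2 True t 31.51 jig [-67.27  12.16  27.78] F jig [-2.9 -1.2  2.3] open 0.0003
tap 3 True t 32.13 jig [-67.02  12.15  27.78] F jig [-3.  -0.3  2.5] open -0.0001
tap 4 True t 32.75 jig [-66.9   12.14  27.8 ] F jig [-2.6  0.2  2.5] open -0.0002
tap 5 True t 33.37 jig [-66.78  12.15  27.78] F jig [-3.4 -0.7  1.9] open 0.0001
```

```bash
python3 - <<'E'
from h import *
R=rot(JA); z=28; x=-66.8
for i,(y,F) in enumerate([(12,14),(12,14),(12,14),(8,14),(16,14),(12,15),(12,15),(12,15)]):
    ctrl.movel(J(x-4,y,z),v=.06)
    h=ctrl.movel(J(x+6,y,z),v=.02,max_force=F); o=st(f'tap {y} {F} {h}'); x=inJ(o['tcp_pos'])[0]
ctrl.movel(J(x-25,12,z),v=.15); ctrl.movel(J(-100,12,120),v=.25)
t=J(0,5,160)+R[:,0]*.015; ctrl.movep(t,R); ctrl.dwell(.1); o=ctrl.get_obs(); save('wrist','w5.png'); st()
np.savez('o5.npz',p=o['tcp_pos'],R=o['tcp_rot'])
E
```

```text
tap 12 14 True t 33.97 jig [-66.64  12.16  27.8 ] F jig [-3.1  0.4  3. ] open 0.0002
tap 12 14 True t 34.57 jig [-66.52  12.16  27.8 ] F jig [-3.1  0.5  3.2] open -0.0006
tap 12 14 True t 35.17 jig [-66.41  12.14  27.82] F jig [-4.   0.1  2.7] open 0.0001
tap 8 14 True t 35.77 jig [-66.38   8.2   27.78] F jig [-3.  -0.4  2.1] open -0.0003
tap 16 14 True t 36.41 jig [-66.33  15.94  27.89] F jig [-4.2 -0.1  3.3] open 0.0003
tap 12 15 True t 37.01 jig [-66.3   12.22  27.79] F jig [-3.1  0.1  2.8] open 0.0
tap 12 15 True t 37.61 jig [-66.27  12.1   27.83] F jig [-4.3 -0.2  2.4] open 0.0003
tap 12 15 True t 38.21 jig [-66.23  12.12  27.83] F jig [-3.9  0.1  2.1] open -0.0003
 t 39.75 jig [ 14.22   5.74 158.82] F jig [ 0.4 -0.4  0.3] open -0.0003
```

View pics/w5.png

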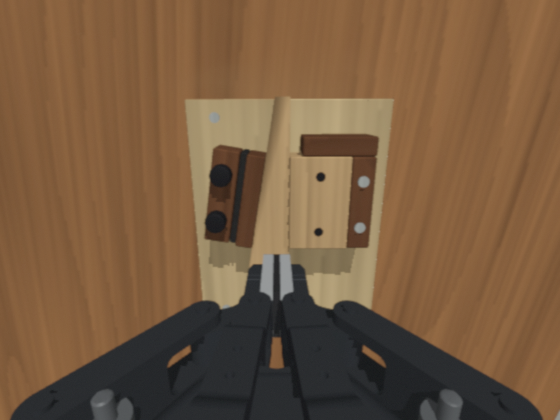

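```bash
python3 - <<'E'
from h import *
R=rot(JA); z=28; x=-66.2; y=12
ctrl.movep(J(-95,y,90),R); ctrl.movel(J(-95,y,z),v=.15); ctrl.movel(J(x-2,y,z),v=.1,max_force=8)
for F in (15,15.5,15.5,16,16):
    ctrl.movel(J(x-1.5,y,z),v=.06)
    h=ctrl.movel(J(x+4,y,z),v=.008,max_force=F); o=st(f'push {F} {h}'); x=inJ(o['tcp_pos'])[0]
ctrl.movel(J(x-25,12,z),v=.15); ctrl.movel(J(-100,12,140),v=.25); ctrl.movep(J(-160,12,220),R); st()
a=save('side','d6.png'); b=save('scene','s6.png')
find('side',['block_center','wedge_tip']);print(J(20,-30,29))
cv2.imwrite('pics/fin.png',np.hstack([cv2.resize(i,(400,400),interpolation=2) for i in (a[190:290,210:310],b[170:270,220:360][:, 20:120])])[:,:,::-1])
E
```

```text
push 15 True t 42.03 jig [-66.14  12.13  27.79] F jig [-2.8 -1.   1.1] open -0.0001
push 15.5 True t 42.73 jig [-66.15  12.18  27.79] F jig [-2.4 -0.5  1.2] open -0.0
push 15.5 True t 43.43 jig [-66.18  12.18  27.77] F jig [-1.8 -1.2  0.9] open 0.0
push 16 True t 44.14 jig [-66.19  12.14  27.82] F jig [-1.2  0.9  2.2] open 0.0004
push 16 True t 44.85 jig [-66.21  12.1   27.83] F jig [-2.  -0.9  2.2] open 0.0001
 t 46.25 jig [-160.19   12.55  219.1 ] F jig [ 0.4  1.  -0.1] open -0.0
side block_center 0.6 [235.3 252.3] [0.6018 0.1004 0.029 ]
[0.60082657 0.11158284 0.029     ]
```

View pics/fin.png

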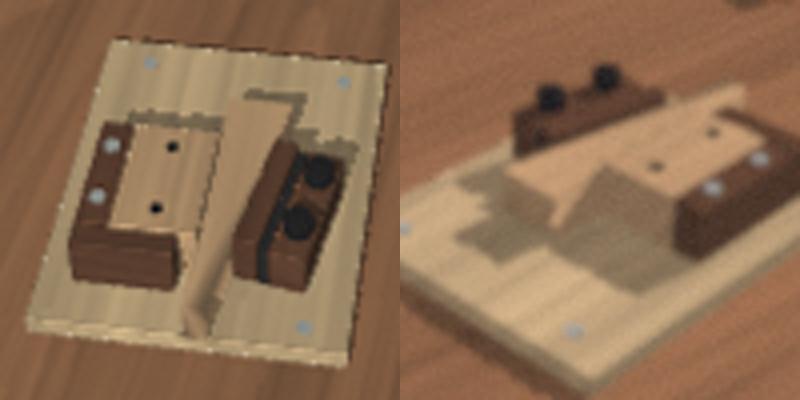

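In the scene view the thick end might be riding up. With my last picture I'll overlay the expected outline of a flat wedge on both fixed views.

```bash
python3 - <<'E'
from h import *
def wv(z): return [(104.8,-5,z),(104.8,7,z),(-55.2,33.7,z),(-55.2,-5,z)]
def bl(z): return [(60,-5,z),(60,-55,z),(-20,-55,z),(-20,-5,z)]
out=[]
for n,fn,(r,c) in(('side','d6.png',(195,215)),('scene','s6.png',(175,225))):
    im=cv2.imread('pics/'+fn); base=[(105,85,12),(105,-95,12),(-125,-95,12),(-125,85,12)]
    S=4; h,w=(100,95) if n=='side' else (90,130); w=100
    cr=cv2.resize(im[r:r+75,c:c+w],None,fx=S,fy=S,interpolation=cv2.INTER_CUBIC); ov=cr.copy()
    for pts,col in((base,(255,255,0)),(bl(46),(255,0,0)),(wv(40),(0,255,0)),(wv(12),(0,0,255))):
        P=np.array([proj(n,J(*q)) for q in pts]); cv2.polylines(ov,[np.int32(((P-[c,r]+.5)*S))],True,col,1)
    out.append(np.hstack([cr,ov]))
cv2.imwrite('pics/ov.png',np.vstack(out)); print(out[0].shape)
E
```

```text
(300, 800, 3)
```

View pics/ov.png

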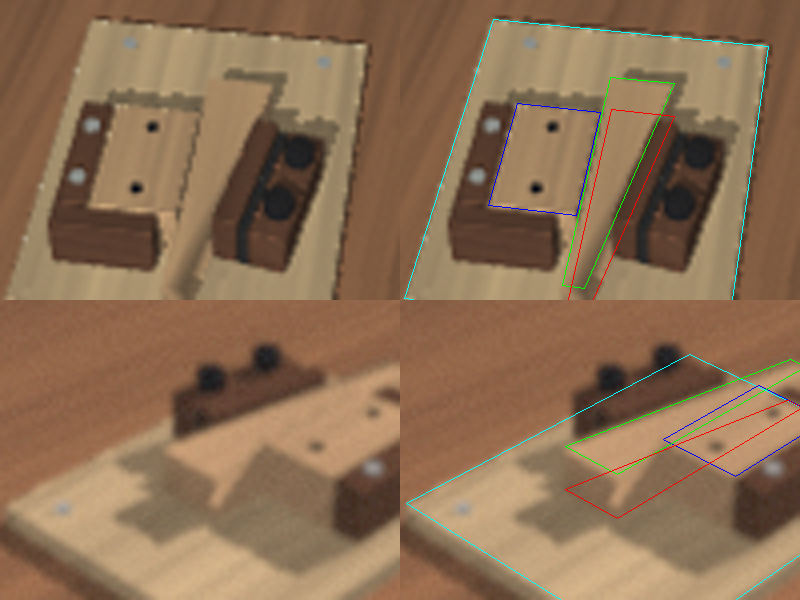

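The flat-wedge outline matches both views at the thick end, and in the side view at the tip too. The block outline matches as well. The robot is clear of everything, so I'm handing in.

```bash
python3 -c "
from h import *
st(); ctrl.hand_in()"
```

```text
t 46.45 jig [-159.1    12.97  218.15] F jig [-0.2  0.4  0.4] open -0.0001
the job is handed in; nothing more can be done
```

The block is clamped in the jig and the job was handed in at 46.4 s of the 70 s allowed; no verdict was reported.

- **Block:** I pushed it along to the end stop, pressed it against the fence, and pushed it to the stop again. The finger contacts put its faces at jig x ≈ −20.6 and y ≈ −4.6 mm (nominal −20 and −5).
- **Wedge:** I laid it flat in the slot, thin end first, and tapped its thick end 14 times at 12–15 N after a light first push. Its tip ended at jig x ≈ 105 mm, within the expected 80–115 mm.
- **Tightness:** five slow pushes with force limits of 15 to 16 N moved it less than 0.1 mm in all. Commanded limits never went above 16 N, but I did not log the peak force of each push.
- **Final pictures:** the outline of a flat, seated wedge and block matched the side view. In the scene view the lower edge of the thick end was about 2 pixels off.
- **One disagreement:** the network's last fix on the block from the side camera was about 11 mm short of home along jig x. I set it aside because the finger contacts and the block outline agreed with each other.
- **Bystanders:** the tack jar, speed square and pliers were never approached. I did not take a separate picture to check them at the end.

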